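# Release the touch-latch hatch of the vaccine cool box

### The arm

A 6-joint arm with a two-finger parallel gripper is mounted at the origin on the work surface. World frame = base frame: x ahead of the robot, y to its left, z up, the work surface at z = 0. Lengths are in m, angles in rad, forces in N, time in s.
With the tool pointing down it reaches from about 0.325 to 0.9 m from the base axis. Payload 3.5 kg.
Tool frame: the origin (TCP) lies on the centre line of the jaws, within the pads' length; the fingertips stand arm.tip_extent ahead of it and the grasp point (between the pads) lies 5 mm behind it (arm.tip_extent is the distance from the TCP to the fingertips, in m); z points along the fingers, y is the direction in which the jaws open and shut (so a half turn about z gives the same grasp; the last joint's range is limited). The gripper opens to 85 mm and grips with 20 to 120 N. Pads are 22 mm wide; open, the fingers measure 114 mm over their backs; the gripper's body (76 mm by 85 mm) begins 54 mm behind the grasp point. The pads swing forward as they close: fully open they stand 13 mm farther back than shut.
Start: joints at [1.147, 0.276, -0.026, 1.268, 0, 1.467], TCP at [0.197, 0.593, 0.245] pointing down, gripper open.
Joint ranges: [-3.12, 3.12], [-0.85, 1.88], [-1.08, 1.24], [-1.95, 2.15], [-1.57, 1.53], [-3.14, 3.14]. Speed limits (rad/s): [2.57, 2.57, 3.14, 3.14, 3.14, 3.14].

### API

Orientations are given as a unit quaternion [x, y, z, w].
In Python, from rig import arm, eyes, workorder gives the robot as it stands. The module is installed in compiled form; this text tells all that it offers.
- The arm moves only by the tool jog_arm, never from a script. Its arguments are lists of equal length, an entry for each row: "delta_pos": the shift along the tool's x, y, z in m, a list of three; "turn": the turn, a rotation vector about the tool's x, y, z in rad, a list of three; "gripper": the closure, from -1 (fully open) to 1 (shut). In form: {"delta_pos": [[x, y, z], ...], "turn": [[ax, ay, az], ...], "gripper": [gripper, ...]}. A call has 1 to 12 rows; each row is the pose to reach, as a shift and turn from the pose commanded when the call began, along the tool's axes at that moment; what a row does not reach only later rows make up. A row lasts 1/12 s, in which the tool goes at most 41.7 mm and 7.16 degrees, less where a joint would pass 70% of its speed; a pose out of reach is approached as far as the arm can. A call with a gripper value outside its range is refused whole. The fingers move at their own pace and stop on an object; "grip_force" is the grip in N (left out, the last holds). Time passes only in rows, so rows that repeat a pose let the fingers close. It gives the time, the measured TCP pose, the force and the opening at its end, in the units of the state.
- arm.get_obs(): the state, without advancing time (a new reading comes with each control period).
- eyes.snapshot(name): name is "scene" or "side" or "wrist"; returns (picture, depth): 420x560x3 uint8, blue, green, red; 420x560 float32, m along the optical axis (not along the pixel's ray), 0 where there is no reading.
- eyes.camera_model(name): a dict with "vertical_fov" (degrees; the focal length in pixels is half the picture's height over the tangent of half this angle, whatever the lens; pixels are square), "cx", "cy" (the principal point, pixels), "R" (3x3) and "t" (3): a world point X has camera coordinates R X + t; the wrist camera has in their place "tool_from_camera" (4x4, takes a point from camera to tool coordinates, whose origin is the TCP and whose axes are the flange's). Camera axes: x right, y down, z forward; pixel columns grow to the right and rows downward; lengths in m; the calibration is good to about 2 mm. A picture is of the moment at which its call begins: read the wrist's pose just before it. camera_model takes no time and is no camera call.
- workorder.close_job(): hands the job in, once; it reports no verdict.
The state is a dict: "time_s": time; "q": joint angles; "joint_velocities": joint speeds; "effort": joint torques, N m; "ee_pos": TCP position; "tool_rot": TCP orientation; "wrist_force": force on the tool from outside, world axes, zero at the start; "torque": the same for the moment, N m; "grip_width": finger opening in m.
Only numpy, scipy, OpenCV 4.12 (cv2) and the standard library are available. Lean on these libraries where they do the work, as an engineer would, in place of code of your own. Each camera call takes 0.05 s, during which the arm holds its last target. There are 200 camera calls.

### The job

On the cool box whose lid has a hatch, push the temperature logger with the fingertips off the hatch and onto the middle of the fixed half of the same lid, sliding it flat without ever lifting it. Then press the near edge of the hatch down with a fingertip until its touch catch lets go, and leave the hatch sprung up ajar. Leave everything else where it stands.

Things in the scene. Friction and masses are not known exactly. Their poses are not given: they have to be found in the camera images.
- coolbox: The cool box with the hatch: fixed, blue with a white lid, 240 mm along x, 300 mm along y, 180 mm high; origin at the centre of its underside, z up, x away from the robot at yaw 0 (yaw within 0.15 rad), y to the left. The hatch is in the +y half of its lid; the -y half is fixed and flat. The other, plain cool box has three rings marked on its lid; they may stand either way round.
- park (a point): Middle of the fixed half of the hatch cool box's lid, a point on its flat top 180 mm above the worktop; axes as the cool box. From here the lid reaches 75 mm to -y, 110 mm to -x and 130 mm to +x; the hatch begins 78 mm to +y.
- press (a point): Where to press the hatch: on its top face, marked by a small ring, midway along the near (free) edge and 19 mm in from it, 155 mm from the hinge. Moves with the hatch. While shut it lies 67 mm to -x and 147 mm to +y of park, 1 mm higher; axes as the cool box.
- hatch_hinge (a point): Middle of the hatch's hinge, along its far edge (y of the cool box), 9 mm below its top face. The hatch is a white panel without handle, 172 mm (x) by 138 mm (y), 12 mm thick, outlined by a dark seal, its top 1 mm proud of the lid. The lid's rim beside it is 9 mm wide on the left, 22 mm on the near side.
- hatch (a joint): Angle of the hatch, rad. 0: shut, held by the catch against a spring. Negative: pressed below flush; stop at -0.035 (5.5 mm down at press, 4 to 6 N all the way there, rising steeply at the stop; 12 N is ample). The catch lets go before the stop, so press to the stop; as the finger then goes up the spring lifts the hatch after it, to rest at +0.5 (near edge 80 mm up). The catch does not hold again.
- logger_center (a point): Centre of the temperature logger, a loose flat black plastic box with a display, 80 (x) by 50 (y) by 22 mm high, 90 to 180 g, lying flat on the hatch at the start; this point is 11 mm above its underside. x along its long side, z up.
- plainbox: The other cool box, plain lid, fixed, 240 x 300 x 180 mm; origin at the centre of its underside.
- vial: Small glass vial, 24 mm across, 45 mm tall, loose, standing upright at the far edge of the fixed half of the hatch cool box's lid; origin at the centre of its underside. Leave it.
- vial_b: A second such vial, on the plain cool box's lid. Leave it.
- carton: Cardboard carton 70 x 110 x 45 mm, on the plain cool box's lid; origin at the centre of its underside. Leave it.
- dish: Steel dish 80 x 170 x 30 mm on the worktop; origin at the centre of its underside. Leave it.
- jar: Glass jar 84 mm across, 110 mm tall on the worktop beyond the cool boxes; origin at the centre of its underside. Leave it.
- sanitiser: White bottle 64 mm across, 170 mm tall, on the worktop beyond the cool boxes; origin at the centre of its underside. Leave it.
- tape: Roll of paper tape 76 mm across, 25 mm high on the worktop; origin at the centre of its underside. Leave it.
- basket: Grey plastic beaker 110 mm across, 110 mm tall on the worktop beyond the cool boxes; origin at the centre of its underside. Leave it.
There are look-alikes about, which are no part of the job. There is more than one size of the part that bears logger_center; the job needs the largest.

How it is judged:
On the way, in this order (a step that is already met when the one before it is completed fails the run):
1. the logger has been slid off the hatch and lies at rest on the fixed half of the lid, the hatch still shut (y of logger_center in the frame of park between -0.045 and 0.033 m and x of logger_center in the frame of park between -0.075 and 0.07 m and z of logger_center in the frame of park between 0.006 and 0.018 m and linear speed of logger below 0.02 m/s and value of joint hatch below 0.02 rad), for 0.2 s.
2. the hatch is pressed down below flush by the fingers (value of joint hatch below -0.012 rad and contact force between the fingers and hatch above 1 N), for 0.03 s.
3. the catch has let go and the hatch has sprung up ajar (value of joint hatch above 0.3 rad), for 0.2 s.
At the end, for the whole second after the job is handed in: The hatch stands ajar at rest (more than 0.3 rad open), and the logger lies flat and still on the fixed half of the lid: its centre no more than 33 mm towards the hatch, 45 mm away from it, 70 mm farther and 75 mm nearer than the middle of that half (value of joint hatch above 0.3 rad and velocity of joint hatch between -0.05 and 0.05 rad/s and y of logger_center in the frame of park between -0.045 and 0.033 m and x of logger_center in the frame of park between -0.075 and 0.07 m and z of logger_center in the frame of park between 0.006 and 0.018 m and linear speed of logger below 0.01 m/s and angle between logger_center's own z axis and vertical below 0.1 rad); the robot touches nothing.
It fails at once if the logger was lifted off the lid (more than 12 mm), tipped by more than 0.35 rad, or dropped off it (z of logger_center in the frame of park above 0.024 m or z of logger_center in the frame of park below -0.01 m or angle between logger_center's own z axis and vertical above 0.35 rad).
It fails at once if a bystander was moved by more than 20 mm (distance of any of vial, vial_b, carton, dish, jar, sanitiser, tape, basket from where it was at the start of the episode above 0.02 m).
It also fails if it takes over 48 s, if anything falls off the work surface, if the arm or the gripper's body presses on something with over 40 N, if the wrist force passes 120 N, or if a joint passes its speed limit or range.

## Working session

There is one attempt and no reset: what is moved stays moved. The work goes in short steps, Python scripts to look and compute and a tool call to move; the robot and the scene stay as the last step left them, time stands still between calls to the robot, and variables do not carry over. Pictures are saved under pics/ and viewed, about 8 in all and at most 12, crops included, and the job is handed in when it is done.

Besides the shell and the picture viewer there is one more tool, called after "Call:" by a JSON object that holds its "fn" and its "kwargs". jog_arm: Moves the arm, as the interface text tells. Its arguments: {"type":"object","properties":{"delta_pos":{"type":"array","items":{"type":"array","items":{"type":"number"}}},"turn":{"type":"array","items":{"type":"array","items":{"type":"number"}}},"gripper":{"type":"array","items":{"type":"number"}},"grip_force":{"type":"number"}},"required":["delta_pos","turn","gripper"]}

```bash
mkdir -p pics; cat > h.py <<'E'
import numpy as np, cv2
from rig import arm, eyes, workorder
from scipy.spatial.transform import Rotation as Rot
def cam(n):
    c=eyes.camera_model(n); return c, 210/np.tan(np.radians(c["vertical_fov"]/2))
def world(n,d,us,vs,obs=None):
    c,f=cam(n); us=np.asarray(us);vs=np.asarray(vs); z=d[vs,us]
    P=np.stack([(us-c["cx"])/f*z,(vs-c["cy"])/f*z,z],-1)
    if "R" in c: return (P-np.array(c["t"]))@np.array(c["R"])
    T=np.array(c["tool_from_camera"]); P=P@T[:3,:3].T+T[:3,3]
    return Rot.from_quat(obs["tool_rot"]).apply(P)+obs["ee_pos"]
E
python3 - <<'E'
from h import *
print(arm.get_obs(), arm.tip_extent)
for n in ("scene","side"):
    p,d=eyes.snapshot(n); cv2.imwrite(f"pics/{n}0.png",cv2.resize(p,(784,588))); np.savez(f"{n}0.npz",p=p,d=d)
    c,f=cam(n); print(n,f,c)
E
```

```text
{'time_s': 0.0, 'q': array([ 1.14655163e+00,  2.77189314e-01, -2.78655629e-02,  1.26797015e+00,
        9.19386885e-06,  1.46739057e+00]), 'joint_velocities': array([-4.65438783e-04, -4.90551258e-04,  1.53666031e-03,  7.27867307e-06,
        1.56295133e-03, -1.61760160e-04]), 'effort': array([-3.52154748e-03, -4.45510554e+01,  2.95203692e+01,  1.65327173e-02,
       -3.62346400e-04,  2.32134909e-06]), 'ee_pos': array([0.19681191, 0.59243873, 0.24413189]), 'tool_rot': array([ 1.59732209e-01,  9.87159754e-01, -1.07459290e-03, -2.95032509e-04]), 'wrist_force': array([0.49705017, 0.31473546, 0.35297242]), 'torque': array([ 0.0093659 , -0.00380494,  0.00187086]), 'grip_width': 0.08517850495583344} 0.014
scene 518.0135906142805 {'vertical_fov': 44.1347523414005, 'cx': 281.06824941668145, 'cy': 210.69651313386453, 'R': array([[ 0.99955685, -0.02564215,  0.01511883],
       [-0.0092416 , -0.75011871, -0.66123862],
       [ 0.02829649,  0.66080587, -0.75002327]]), 't': array([-0.54538889,  0.04768233,  1.64850365])}
side 406.0450280156245 {'vertical_fov': 54.69456590709025, 'cx': 278.22607055642777, 'cy': 218.8301123941513, 'R': array([[ 0.99994027, -0.00242085, -0.01065798],
       [-0.00996697, -0.60211937, -0.79834386],
       [-0.00448471,  0.79840241, -0.60210754]]), 't': array([-0.55793721,  0.0615551 ,  1.1463349 ])}
```

View pics/scene0.png

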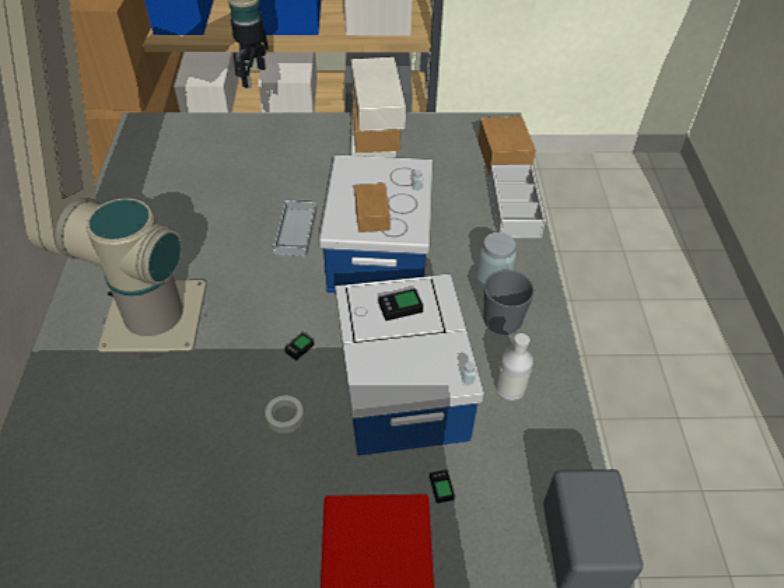

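View pics/side0.png

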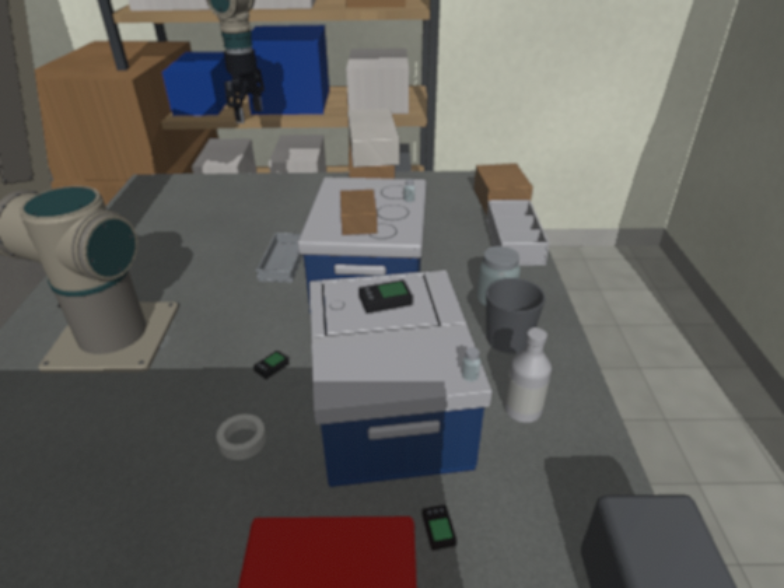

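The hatch box is at about (410,340), with the logger on the hatch at (401,303), the press ring at (361,312) and the vial at (468,372). The plain box is behind it. I'll measure with the depth image and an enlarged crop.

```bash
python3 - <<'E'
from h import *
z=np.load("scene0.npz");p,d=z["p"],z["d"]
x0,y0=225,185
cv2.imwrite("pics/crop0.png",cv2.resize(p[y0:y0+115,x0:x0+140],None,fx=5,fy=5,interpolation=cv2.INTER_CUBIC))
v,u=np.mgrid[:420,:560]; W=world("scene",d,u,v)
# lid mask
g=p.min(2); m=(W[...,2]>.17)&(W[...,2]<.195)&(W[...,1]<0.19)&(W[...,0]>.3)&(W[...,0]<.8)
n,l,s,c=cv2.connectedComponentsWithStats(m.astype(np.uint8))
for i in range(1,n):
    if s[i,4]>500:
        q=W[l==i]; r=cv2.minAreaRect(q[:,:2].astype(np.float32)); print(s[i],r,np.median(q[:,2]), q.min(0),q.max(0))
        print(cv2.boxPoints(r))
m2=(W[...,2]>.19)&(W[...,2]<.25)&(W[...,0]>.3)&(W[...,0]<.75)&(W[...,1]<.25)&(W[...,1]>-.3)
n,l,s,c=cv2.connectedComponentsWithStats(m2.astype(np.uint8))
for i in range(1,n):
    if s[i,4]>20:
        q=W[l==i]; k=q[:,2]>np.percentile(q[:,2],30)
        print(s[i],cv2.minAreaRect(q[k][:,:2].astype(np.float32)),np.median(q[:,2]),q[:,2].max())
E
```

```text
[ 228  141   80   37 2062] ((0.5067495703697205, 0.12014073133468628), (0.150612935423851, 0.2403484433889389), 86.76094055175781) 0.1791376084132289 [0.38339613 0.03913932 0.17005299] [0.63073358 0.18998965 0.19489204]
[[0.38251236 0.05174467]
 [0.6224768  0.03816447]
 [0.6309868  0.1885368 ]
 [0.39102232 0.202117  ]]
[ 240  196  106   99 7478] ((0.5603666305541992, -0.20553253591060638), (0.24074573814868927, 0.3068195581436157), 7.233967304229736) 0.17928433044138717 [ 0.42385299 -0.37045658  0.17004128] [ 0.69740968 -0.04193704  0.19477851]
[[ 0.42163435 -0.06850138]
 [ 0.46026948 -0.37287873]
 [ 0.69909894 -0.3425637 ]
 [ 0.6604638  -0.03818634]]
[295 121   8  13  77] ((0.6034485101699829, 0.2303236424922943), (0.02362848073244095, 0.020170457661151886), 64.37733459472656) 0.21069323345278626 0.2293505032354273
[254 131  25  33 735] ((0.4986337125301361, 0.13771244883537292), (0.0698426365852356, 0.11768020689487457), 3.976198673248291) 0.22294283588092761 0.23218518699445911
[271 206  32  22 474] ((0.5533697009086609, -0.13727986812591553), (0.08041775971651077, 0.05117915943264961), 15.150145530700684) 0.20166368242364108 0.20929792813060202
```

View pics/crop0.png

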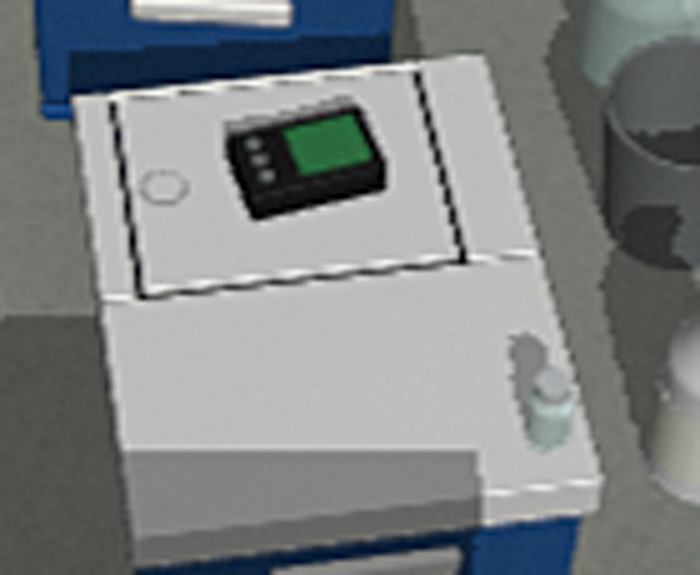

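```bash
cat >> h.py <<'E'
YAW=0.126; C=np.array([.5599,-.2021]); XH=np.array([np.cos(YAW),np.sin(YAW)]); YH=np.array([-XH[1],XH[0]])
PARK=C-.010*XH-.075*YH
def inpark(w): w=np.asarray(w)[...,:2]-PARK; return np.stack([w@XH,w@YH],-1)
def go(px,py,z,o=None,yaw=None):
    "tool-frame delta and turn to reach park-frame px,py at TCP height z, tool y along yaw, pointing down"
    o=o or arm.get_obs(); R=Rot.from_quat(o["tool_rot"]); yaw=YAW if yaw is None else yaw
    w=np.append(PARK+px*XH+py*YH,z); T=Rot.from_matrix(np.array([[np.sin(yaw),np.cos(yaw),0],[-np.cos(yaw),np.sin(yaw),0],[0,0,-1]]).T.T)
    y=np.array([np.cos(yaw),np.sin(yaw),0]);zz=np.array([0,0,-1.]);x=np.cross(y,zz)
    T=Rot.from_matrix(np.stack([x,y,zz],1))
    print("world",w.round(4),"delta",R.inv().apply(w-o["ee_pos"]).round(4),"turn",(R.inv()*T).as_rotvec().round(4))
E
python3 - <<'E'
from h import *
z=np.load("scene0.npz");d=z["d"]
w=world("scene",d,[258,334],[222,268]); print("ring,vial",w,inpark(w))
print("logger",inpark([.5534,-.1373]),"park",PARK)
v,u=np.mgrid[:420,:560]; W=world("scene",d,u,v)
k=(W[...,2]>.195)&(W[...,2]<.25); q=W[k]; P=inpark(q); s=(P[:,0]>.07)&(P[:,0]<.15)&(abs(P[:,1])<.09); print("vial",P[s].mean(0),s.sum())
z=np.load("side0.npz");d=z["d"]; v,u=np.mgrid[:420,:560]; W=world("side",d,u,v)
k=(W[...,2]>.196)&(W[...,2]<.22); P=inpark(W[k]); s=(abs(P[:,0])<.08)&(P[:,1]>.09)&(P[:,1]<.2); print("side logger",cv2.minAreaRect(P[s].astype(np.float32)))
k=(W[...,2]>.172)&(W[...,2]<.19); P=inpark(W[k]); s=(abs(P[:,0])<.16)&(abs(P[:,1]-.075)<.17); print("side lid",P[s].min(0),P[s].max(0))
go(.012,.195,.40)
E
```

```text
ring,vial [[ 0.4754378  -0.14335429  0.18084668]
 [ 0.66677328 -0.3215773   0.21063056]] [[-0.06641024  0.1438941 ]
 [ 0.10101171 -0.05696058]]
logger [0.01169474 0.14010313] park [ 0.55940429 -0.27776211]
vial [ 0.10549025 -0.04988881] 100
side logger ((0.011044245213270187, 0.14358529448509216), (0.07931812107563019, 0.05319361761212349), 9.737506866455078)
side lid [-0.11056108 -0.07823291] [0.12933814 0.22611151]Traceback (most recent call last):
  File "<stdin>", line 10, in <module>
  File "h.py", line 18, in go
    w=np.append(PARK+px*XH+py*YH,z); T=Rot.from_matrix(np.array([[np.sin(yaw),np.cos(yaw),0],[-np.cos(yaw),np.sin(yaw),0],[0,0,-1]]).T.T)
                                       ~~~~~~~~~~~~~~~^^^^^^^^^^^^^^^^^^^^^^^^^^^^^^^^^^^^^^^^^^^^^^^^^^^^^^^^^^^^^^^^^^^^^^^^^^^^^^^^^^^
  File "scipy/spatial/transform/_rotation.pyx", line 1143, in scipy.spatial.transform._rotation.Rotation.from_matrix
ValueError: Non-positive determinant (left-handed or null coordinate frame) in rotation matrix 0: [[ 0.12566687  0.9920725   0.        ]
 [-0.9920725   0.12566687  0.        ]
 [ 0.          0.         -1.        ]].
```

Both cameras and the ring agree with the pose to within about 3 mm. Fixing the helper, then raising the arm.

```bash
sed -i 's/w=np.append(\(.*\),z); T=.*/w=np.append(\1,z)/' h.py; python3 - <<'E'
from h import *
go(.012,.195,.40)
E
```

```text
world [ 0.5468 -0.0828  0.4   ] delta [-0.545  -0.5308 -0.1548] turn [-2.000e-03  1.000e-03  1.124e+00]
```

Call:
{"fn": "jog_arm", "kwargs": {"delta_pos": [[0, 0, -0.04], [0, 0, -0.08], [0, 0, -0.12], [0, 0, -0.155], [0, 0, -0.155]], "turn": [[0, 0, 0], [0, 0, 0], [0, 0, 0], [0, 0, 0], [0, 0, 0]], "gripper": [0, 0, 0, 0, 0]}}

```text
time_s: 0.52
ee_pos: [0.1981, 0.5955, 0.4092]
tool_rot: [0.16, 0.987, 0.007, 0.002]
wrist_force: [0.2, 1.1, 2.0]
grip_width: 0.0428
```

Call:
{"fn": "jog_arm", "kwargs": {"delta_pos": [[-0.029, -0.028, 0], [-0.058, -0.056, 0], [-0.086, -0.084, 0], [-0.115, -0.112, 0], [-0.144, -0.14, 0], [-0.172, -0.168, 0], [-0.201, -0.196, 0], [-0.23, -0.224, 0], [-0.258, -0.252, 0], [-0.287, -0.28, 0], [-0.316, -0.308, 0], [-0.345, -0.336, 0]], "turn": [[0, 0, 0.06], [0, 0, 0.12], [0, 0, 0.18], [0, 0, 0.24], [0, 0, 0.3], [0, 0, 0.36], [0, 0, 0.42], [0, 0, 0.48], [0, 0, 0.54], [0, 0, 0.6], [0, 0, 0.66], [0, 0, 0.72]], "gripper": [0, 0, 0, 0, 0, 0, 0, 0, 0, 0, 0, 0]}}

```text
time_s: 1.52
ee_pos: [0.4187, 0.1636, 0.3998]
tool_rot: [0.498, 0.867, -0.0, -0.0]
wrist_force: [1.3, 0.7, 0.1]
grip_width: 0.0428
```

```bash
python3 - <<'E'
from h import *
go(.012,.195,.40)
E
```

```text
world [ 0.5468 -0.0828  0.4   ] delta [-2.774e-01 -1.320e-02 -2.000e-04] turn [-3.000e-04 -2.000e-04  4.012e-01]
```

Call:
{"fn": "jog_arm", "kwargs": {"delta_pos": [[-0.036, -0.002, 0], [-0.072, -0.004, 0], [-0.108, -0.006, 0], [-0.144, -0.008, 0], [-0.18, -0.01, 0], [-0.216, -0.012, 0], [-0.252, -0.013, 0], [-0.277, -0.013, 0], [-0.277, -0.013, 0.04], [-0.277, -0.013, 0.08], [-0.277, -0.013, 0.12], [-0.277, -0.013, 0.14]], "turn": [[0, 0, 0.06], [0, 0, 0.12], [0, 0, 0.18], [0, 0, 0.24], [0, 0, 0.3], [0, 0, 0.36], [0, 0, 0.401], [0, 0, 0.401], [0, 0, 0.401], [0, 0, 0.401], [0, 0, 0.401], [0, 0, 0.401]], "gripper": [0, 0, 0, 0, 0, 0, 0, 0, 0, 0, 0, 0]}}

```text
time_s: 2.52
ee_pos: [0.5442, -0.0797, 0.2542]
tool_rot: [0.66, 0.751, -0.002, -0.004]
wrist_force: [-1.4, -0.2, 0.2]
grip_width: 0.043
```

```bash
python3 - <<'E'
from h import *
o=arm.get_obs(); print(inpark(o["ee_pos"]),o["ee_pos"],o["grip_width"])
go(.012,.195,.205)
p,d=eyes.snapshot("scene"); v,u=np.mgrid[:420,:560]; W=world("scene",d,u,v); o=arm.get_obs()
k=(np.linalg.norm(W[...,:2]-o["ee_pos"][:2],axis=2)<.06)&(W[...,2]>.2); q=W[k]
P=inpark(q); s=q[:,2]<q[:,2].min()+.02; print("tips z",np.sort(q[:,2])[:20].round(3)); print(P[s].min(0),P[s].max(0))
x=p[130:270,190:370]; cv2.imwrite("pics/a.png",cv2.resize(x,None,fx=4,fy=4,interpolation=cv2.INTER_CUBIC))
E
```

```text
[0.0097687  0.19845538] [ 0.54415628 -0.07965238  0.25418216] 0.0429646998590764
world [ 0.5468 -0.0828  0.205 ] delta [-0.0036  0.0026  0.0492] turn [-0.0079 -0.0032  0.0023]
tips z [0.2   0.2   0.2   0.2   0.2   0.2   0.2   0.2   0.2   0.2   0.2   0.201
 0.201 0.201 0.201 0.201 0.201 0.201 0.201 0.201]
[-0.02839774  0.13959801] [0.04713686 0.16918223]
```

View pics/a.png

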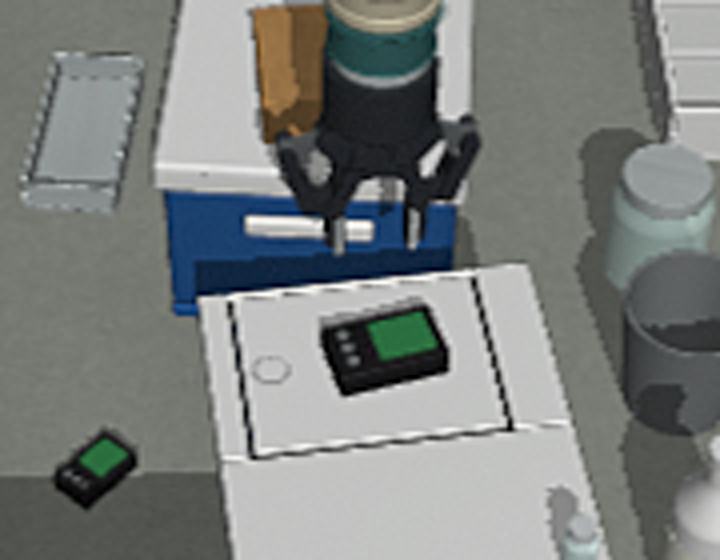

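The fingertips show at about (340,250) and (413,245) in the crop, behind the logger and clear of it. Next I'll measure the tip height.

```bash
python3 - <<'E'
from h import *
for n in("scene","side"):
    p,d=eyes.snapshot(n); v,u=np.mgrid[:420,:560]; W=world(n,d,u,v); o=arm.get_obs()
    P=inpark(W.reshape(-1,3)); z=W[...,2].ravel(); k=(P[:,1]>.172)&(P[:,1]<.22)&(abs(P[:,0]-.012)<.05)&(z>.19)
    print(n,o["ee_pos"],np.sort(z[k])[:15].round(4)); s=k&(z<np.sort(z[k])[5]+.03); print(P[s].min(0),P[s].max(0),np.sort(P[s][:,1])[:8].round(4),np.sort(P[s][:,0]).round(3)[::6])
go(.012,.195,.204)
E
```

```text
scene [ 0.5433863  -0.07919602  0.25446845] [0.2373 0.2373 0.2379 0.2381 0.2396 0.2412 0.2443 0.2448 0.2454 0.2461
 0.2462 0.2462 0.2465 0.2465 0.2468]
[-0.02454916  0.1847588 ] [0.04573483 0.21140311] [0.1848 0.1851 0.1854 0.1855 0.1857 0.1859 0.1859 0.1859] [-0.025 -0.024 -0.021 -0.018 -0.017 -0.016 -0.013  0.032  0.032  0.032
  0.034  0.036  0.04   0.042  0.045]
side [ 0.54550472 -0.07968754  0.25786255] [0.2023 0.2029 0.2035 0.2447 0.2449 0.2456 0.2456 0.2466 0.2467 0.2468
 0.2471 0.2479 0.2491 0.2492 0.2494]
[-0.02406282  0.17215905] [0.04581025 0.20672519] [0.1722 0.1729 0.1734 0.1847 0.1851 0.1857 0.1866 0.1874] [-0.024 -0.023 -0.022 -0.021 -0.02  -0.018 -0.017 -0.016 -0.014 -0.014
 -0.012 -0.011  0.032  0.032  0.034  0.034  0.036  0.036  0.038  0.038
  0.041  0.041  0.044  0.045  0.046]
world [ 0.5468 -0.0828  0.204 ] delta [-0.0034  0.0012  0.0539] turn [-0.0052 -0.0021  0.0029]
```

Tips are about 15 mm below the TCP, as documented. Descending, then pushing along tool -x.

Call:
{"fn": "jog_arm", "kwargs": {"delta_pos": [[0, 0, 0.02], [0, 0, 0.04], [0, 0, 0.057], [0, 0, 0.057], [0, 0, 0.057]], "turn": [[0, 0, 0], [0, 0, 0], [0, 0, 0], [0, 0, 0], [0, 0, 0]], "gripper": [0, 0, 0, 0, 0]}}

```text
time_s: 3.08
ee_pos: [0.5481, -0.0802, 0.2048]
tool_rot: [0.66, 0.751, 0.0, 0.001]
wrist_force: [-0.1, -0.5, 1.4]
grip_width: 0.0427
```

```bash
python3 - <<'E'
from h import *
o=arm.get_obs(); print(inpark(o["ee_pos"]),o["ee_pos"],o["wrist_force"]); go(.012,.031,.203)
E
```

```text
[0.01362661 0.19742063] [ 0.54811364 -0.08019411  0.20483275] [-0.12769823 -0.46121174  1.43941694]
world [ 0.5674 -0.2455  0.203 ] delta [-0.1664 -0.0022  0.0019] turn [0.0014 0.0006 0.0032]
```

Call:
{"fn": "jog_arm", "kwargs": {"delta_pos": [[-0.007, 0, 0], [-0.014, 0, 0], [-0.021, 0, 0], [-0.028, 0, 0], [-0.035, 0, 0], [-0.042, 0, 0], [-0.049, 0, 0], [-0.056, 0, 0], [-0.063, -0.001, 0], [-0.07, -0.001, 0], [-0.077, -0.001, 0], [-0.084, -0.001, 0]], "turn": [[0, 0, 0], [0, 0, 0], [0, 0, 0], [0, 0, 0], [0, 0, 0], [0, 0, 0], [0, 0, 0], [0, 0, 0], [0, 0, 0], [0, 0, 0], [0, 0, 0], [0, 0, 0]], "gripper": [0, 0, 0, 0, 0, 0, 0, 0, 0, 0, 0, 0]}}

```text
time_s: 4.08
ee_pos: [0.5571, -0.1642, 0.2032]
tool_rot: [0.66, 0.751, -0.0, -0.0]
wrist_force: [-1.1, 1.2, 0.3]
grip_width: 0.0426
```

```bash
python3 - <<'E'
from h import *
p,d=eyes.snapshot("scene"); o=arm.get_obs(); print(inpark(o["ee_pos"]),o["ee_pos"],o["wrist_force"]); go(.012,.031,.203)
v,u=np.mgrid[:420,:560]; W=world("scene",d,u,v);P=inpark(W.reshape(-1,3)); z=W[...,2].ravel();t=o["ee_pos"][2]
py=inpark(o["ee_pos"])[1]
k=(z>.196)&(z<.21)&(abs(P[:,0])<.08)&(P[:,1]<py-.008)&(P[:,1]>-.08); print(cv2.minAreaRect(P[k].astype(np.float32)),np.median(z[k]))
x=p[170:310,190:370]; cv2.imwrite("pics/b.png",cv2.resize(x,None,fx=4,fy=4,interpolation=cv2.INTER_CUBIC))
E
```

```text
[0.01222993 0.11148506] [ 0.55752728 -0.16562395  0.20323727] [-0.75846386 -1.20203864  0.53845381]
world [ 0.5674 -0.2455  0.203 ] delta [-0.0805 -0.0004  0.0004] turn [0.     0.0017 0.002 ]
((0.007572736591100693, 0.07455065101385117), (0.0819464921951294, 0.05713774263858795), 0.09183616936206818) 0.2023837579278454
```

View pics/b.png

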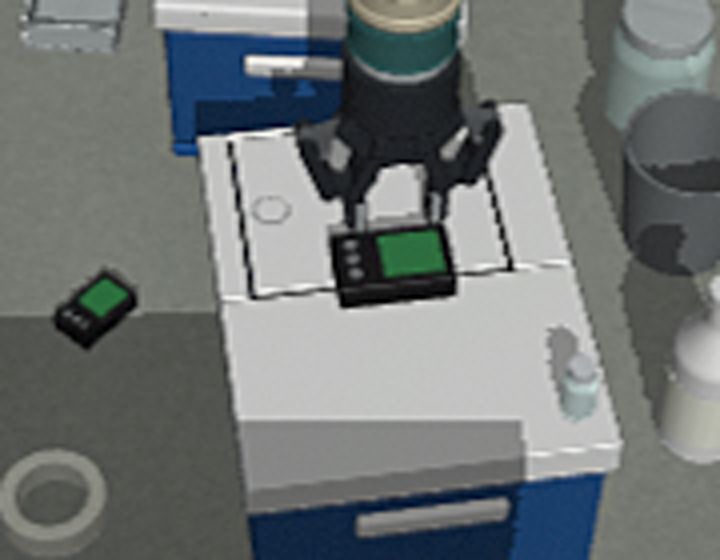

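The logger is aligned and straddles the hatch seam, with the fingers behind it. Continuing the push, then backing off.

Call:
{"fn": "jog_arm", "kwargs": {"delta_pos": [[-0.007, 0, 0], [-0.014, 0, 0], [-0.021, 0, 0], [-0.028, 0, 0], [-0.035, 0, 0], [-0.042, 0, 0], [-0.049, 0, 0], [-0.056, 0, 0], [-0.063, 0, 0], [-0.07, 0, 0], [-0.076, 0, 0], [-0.08, 0, 0]], "turn": [[0, 0, 0], [0, 0, 0], [0, 0, 0], [0, 0, 0], [0, 0, 0], [0, 0, 0], [0, 0, 0], [0, 0, 0], [0, 0, 0], [0, 0, 0], [0, 0, 0], [0, 0, 0]], "gripper": [0, 0, 0, 0, 0, 0, 0, 0, 0, 0, 0, 0]}}

```text
time_s: 5.13
ee_pos: [0.5676, -0.2438, 0.2033]
tool_rot: [0.66, 0.751, -0.0, 0.0]
wrist_force: [-0.0, 1.4, -0.3]
grip_width: 0.0427
```

Call:
{"fn": "jog_arm", "kwargs": {"delta_pos": [[0, 0, 0], [0.01, 0, 0], [0.03, 0, 0], [0.04, 0, -0.03], [0.05, 0, -0.06], [0.05, 0, -0.06], [0.05, 0, -0.06], [0.05, 0, -0.06]], "turn": [[0, 0, 0], [0, 0, 0], [0, 0, 0], [0, 0, 0], [0, 0, 0], [0, 0, 0], [0, 0, 0], [0, 0, 0]], "gripper": [0, 0, 0, 0.5, 1, 1, 1, 1]}}

```text
time_s: 5.8
ee_pos: [0.5609, -0.1926, 0.2635]
tool_rot: [0.66, 0.751, 0.0, 0.0]
wrist_force: [-0.5, -0.0, 0.0]
grip_width: -0.0001
```

```bash
python3 - <<'E'
from h import *
p,d=eyes.snapshot("scene"); o=arm.get_obs(); print(inpark(o["ee_pos"]),o["ee_pos"],o["wrist_force"],o["grip_width"]); go(-.067,.146,.23)
v,u=np.mgrid[:420,:560]; W=world("scene",d,u,v);P=inpark(W.reshape(-1,3)); z=W[...,2].ravel()
k=(z>.196)&(z<.21)&(abs(P[:,0])<.08)&(P[:,1]<.04)&(P[:,1]>-.08); print(cv2.minAreaRect(P[k].astype(np.float32)),np.median(z[k]))
x=p[170:310,190:370]; cv2.imwrite("pics/c.png",cv2.resize(x,None,fx=4,fy=4,interpolation=cv2.INTER_CUBIC))
E
```

```text
[0.0117704  0.08429396] [ 0.56048842 -0.19265724  0.26260754] [-1.32906869  1.05750949 -0.5044874 ] -6.851531490696871e-05
world [ 0.4746 -0.1413  0.23  ] delta [ 0.062  -0.0785  0.0327] turn [-0.0011 -0.0006  0.0034]
((0.006566941738128662, -0.006339874118566513), (0.05454352870583534, 0.0794929787516594), 89.37454223632812) 0.20128287453265445
```

View pics/c.png

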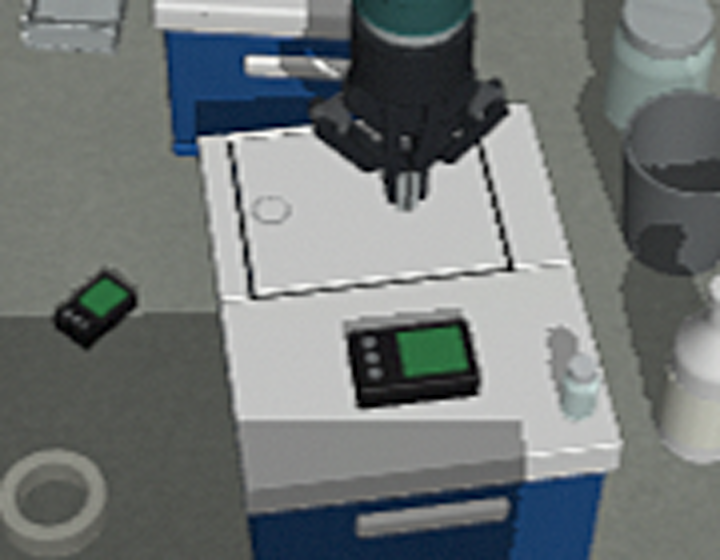

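The logger lies flat on the fixed half at about (0.007, -0.006) in park, with the hatch shut and the fingers closed. Moving over the ring.

Call:
{"fn": "jog_arm", "kwargs": {"delta_pos": [[0.02, -0.026, 0], [0.04, -0.052, 0], [0.062, -0.0785, 0], [0.062, -0.0785, 0.03], [0.062, -0.0785, 0.052], [0.062, -0.0785, 0.052], [0.062, -0.0785, 0.052]], "turn": [[0, 0, 0], [0, 0, 0], [0, 0, 0], [0, 0, 0], [0, 0, 0], [0, 0, 0], [0, 0, 0]], "gripper": [1, 1, 1, 1, 1, 1, 1]}}

```text
time_s: 6.43
ee_pos: [0.4733, -0.1412, 0.2093]
tool_rot: [0.66, 0.751, -0.001, -0.003]
wrist_force: [-0.3, 0.5, -0.0]
grip_width: -0.0001
```

```bash
python3 - <<'E'
from h import *
o=arm.get_obs(); print(inpark(o["ee_pos"]),o["ee_pos"],o["wrist_force"]); go(-.067,.146,.20)
E
```

```text
[-0.06824174  0.14631089] [ 0.4733171  -0.14118683  0.20928194] [-0.31022565  0.51236185 -0.04355897]
world [ 0.4746 -0.1413  0.2   ] delta [-0.0003  0.0013  0.0093] turn [-0.0045 -0.0028  0.0027]
```

Call:
{"fn": "jog_arm", "kwargs": {"delta_pos": [[0, 0, 0.004], [0, 0, 0.008], [0, 0, 0.011], [0, 0, 0.013], [0, 0, 0.014], [0, 0, 0.015], [0, 0, 0.016], [0, 0, 0.017], [0, 0, 0.018], [0, 0, 0.018]], "turn": [[0, 0, 0], [0, 0, 0], [0, 0, 0], [0, 0, 0], [0, 0, 0], [0, 0, 0], [0, 0, 0], [0, 0, 0], [0, 0, 0], [0, 0, 0]], "gripper": [1, 1, 1, 1, 1, 1, 1, 1, 1, 1]}}

```text
time_s: 7.27
ee_pos: [0.4753, -0.142, 0.1938]
tool_rot: [0.66, 0.751, 0.0, 0.0]
wrist_force: [-0.2, 0.1, 3.5]
grip_width: -0.0001
```

Contact at 3.5 N. Continuing down.

Call:
{"fn": "jog_arm", "kwargs": {"delta_pos": [[0, 0, 0.001], [0, 0, 0.002], [0, 0, 0.003], [0, 0, 0.004], [0, 0, 0.005], [0, 0, 0.005]], "turn": [[0, 0, 0], [0, 0, 0], [0, 0, 0], [0, 0, 0], [0, 0, 0], [0, 0, 0]], "gripper": [1, 1, 1, 1, 1, 1]}}

```text
time_s: 7.77
ee_pos: [0.4753, -0.142, 0.1894]
tool_rot: [0.66, 0.751, -0.0, 0.0]
wrist_force: [-2.6, 0.6, 7.2]
grip_width: -0.0001
```

Call:
{"fn": "jog_arm", "kwargs": {"delta_pos": [[0, 0, 0.001], [0, 0, 0.002], [0, 0, 0.002]], "turn": [[0, 0, 0], [0, 0, 0], [0, 0, 0]], "gripper": [1, 1, 1]}}

```text
time_s: 8.02
ee_pos: [0.4753, -0.142, 0.1888]
tool_rot: [0.66, 0.751, -0.0, 0.001]
wrist_force: [-5.6, 2.7, 14.9]
grip_width: 0.0001
```

At the stop, 14.9 N. Raising the finger, slowly at first.

Call:
{"fn": "jog_arm", "kwargs": {"delta_pos": [[0, 0, -0.005], [0, 0, -0.015], [0, 0, -0.025], [0, 0, -0.035], [0, 0, -0.045], [0, 0, -0.06], [0, 0, -0.08], [0, 0, -0.11], [0, 0, -0.14], [0, 0, -0.17], [0, 0, -0.2], [0, 0, -0.2]], "turn": [[0, 0, 0], [0, 0, 0], [0, 0, 0], [0, 0, 0], [0, 0, 0], [0, 0, 0], [0, 0, 0], [0, 0, 0], [0, 0, 0], [0, 0, 0], [0, 0, 0], [0, 0, 0]], "gripper": [1, 1, 1, 1, 1, 1, 1, 1, 1, 1, 1, 1]}}

```text
time_s: 9.02
ee_pos: [0.4776, -0.143, 0.3938]
tool_rot: [0.66, 0.751, 0.002, 0.006]
wrist_force: [0.0, -1.0, 1.2]
grip_width: 0.0003
```

Call:
{"fn": "jog_arm", "kwargs": {"delta_pos": [[0, 0, 0], [0, 0, 0], [0, 0, 0], [0, 0, 0], [0, 0, 0], [0, 0, 0]], "turn": [[0, 0, 0], [0, 0, 0], [0, 0, 0], [0, 0, 0], [0, 0, 0], [0, 0, 0]], "gripper": [1, 1, 1, 1, 1, 1]}}

```text
time_s: 9.52
ee_pos: [0.4748, -0.1417, 0.3853]
tool_rot: [0.66, 0.751, -0.0, -0.001]
wrist_force: [-0.8, -0.3, -0.4]
grip_width: -0.0003
```

```bash
python3 - <<'E'
from h import *
p,d=eyes.snapshot("scene"); o=arm.get_obs(); print(o["ee_pos"],o["wrist_force"])
v,u=np.mgrid[:420,:560]; W=world("scene",d,u,v);P=inpark(W.reshape(-1,3)); z=W[...,2].ravel()
k=(z>.196)&(z<.21)&(abs(P[:,0])<.08)&(P[:,1]<.06)&(P[:,1]>-.08); print(cv2.minAreaRect(P[k].astype(np.float32)),np.median(z[k]))
k=(z>.185)&(z<.28)&(abs(P[:,0])<.1)&(P[:,1]<.2)&(P[:,1]>.09); print("hatch slope",np.polyfit(P[k][:,0],z[k],1),z[k].max())
x=p[150:310,170:370]; cv2.imwrite("pics/e.png",cv2.resize(x,None,fx=3.6,fy=3.6,interpolation=cv2.INTER_CUBIC))
E
```

```text
[ 0.47488429 -0.1417674   0.38552919] [ 0.29744586 -0.18010907 -0.44366789]
((0.007126528769731522, -0.006248379126191139), (0.08040446788072586, 0.05338252708315849), 0.07346908748149872) 0.2012283159226651
hatch slope [-0.52828661  0.22884661] 0.2658770872865514
```

View pics/e.png

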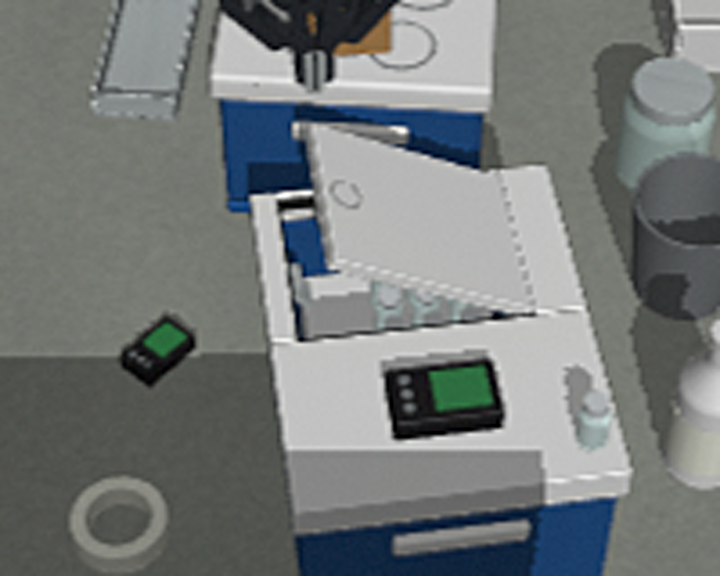

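The hatch stands ajar (slope 0.53, about 0.49 rad), the logger is flat on the fixed half, and the gripper is well clear. Handing in.

```bash
python3 -c "
from h import *
workorder.close_job()"
```

```text
the job is handed in; nothing more can be done
```

The job is done and handed in. The arm's clock read about 9.5 s of the 48 s allowed.

- **Logger:** I slid it flat with two fingertips off the hatch and onto the fixed half of the lid. In the last picture it lies flat about 7 mm beyond and 6 mm away from the hatch side of the middle, well inside the limits.
- **Hatch:** I pressed it at the ring to its stop, where the wrist force reached about 15 N, a little over the 12 N described as ample. It then sprang up to about 0.49 rad and stayed there.
- **Everything else:** The vial by the logger and the other items in view looked unmoved; I checked this by eye and did not measure it. The gripper ended about 0.39 m up and touched nothing.

None of the checks failed. The two cameras and the ring position agreed to within about 3 mm.

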